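Hang a washed lid-clamp bow on the drying rail

TASK

Lift the washed lid-clamp bow out of the shallow steel pan and hang it over the bar of the drying rail: grip on top, crown resting on the bar, one leg down each side, strap square across the bar. Hang it between the tongs and the other bow that are already on the bar, touching neither; lower it onto the bar gently, do not knock the other things about, and let go.

Things in the scene. Friction and masses are not known exactly. Their poses are not given: they have to be found in the camera images.
- bow: the washed clamp bow to hang: a rigid aluminium horseshoe arch of strap 28 mm wide, 5 mm thick, with a black block grip on a stem on its crown; 164 x 150 x 28 mm, 0.22 kg. It starts flat on the pan's floor, turned any way. x runs from grip to leg tips, y across the arch, z along the strap's width (up while flat); origin on the underside, inside the arch. Centre of mass near x = -20 mm.
- bow_grip (a point): centre of the bow's grip block, at (-87, 0, 14) mm in the bow's frame, axes as the bow's. The block reaches 15 mm either way in x, 25 in y, 14 in z. An 18 mm thick stem joins it to the crown, whose outer face is at bow x = -58.
- bow_crown (a point): middle of the inner face of the bow's crown, which is to rest on the bar, at (-53, 0, 14) mm in the bow's frame, axes as the bow's; flat for 12 mm either side. The arch is a half circle about bow x = +17, inner radius 70, outer 75; straight legs at y = +-70 to +-75 run on to x = +62, with tips bent in to y = +-62.
- pan: fixed shallow stainless pan, open on top, in which the bow lies: 345 x 295 mm over its flange (long along its x), 40 mm high, floor 3 mm thick, inside 319 x 269 mm with straight walls. Origin at the centre of its underside.
- dish: small loose steel dish, 72 mm across and 32 mm high, standing in the pan beside the bow, towards the pan's +x end. Origin at the centre of its underside.
- rail: fixed drying rail: a level steel bar 16 mm thick, 330 mm long, between two posts (16 mm thick, no higher than the bar) on a drip tray 370 x 200 x 16 mm. The bar runs along the rail's x at y = 0, its top 165 mm above the worktop; +x points away from the robot. Origin at the centre of the tray's underside.
- rail_mid (a point): top of the bar at mid length
- bow2: another such bow already hanging over the bar, towards its +x end, loose. Origin at the inside of its crown, on top of the bar; x along the bar (as the rail's x), z up. Its grip reaches 49 mm above the bar and is 28 mm along the bar by 50 mm across; its legs hang 115 mm down, 75 mm each side of the bar.
- tongs: small U-shaped steel tongs hanging astride the bar, towards its -x end, loose: strap 22 mm wide along the bar, paddle ends 30 mm wide, 3 mm high above the bar, hanging 149 mm down and about 25 mm each side. Origin at the inside of the bend, on top of the bar; x along the bar, z up.
- cup: loose steel cup, 72 mm across, 75 mm high, on the worktop beyond the middle, beside the rice bowl. Origin at the centre of its underside.
- paddle: loose wooden rice paddle, 200 mm long, under 40 mm high, lying on the worktop towards its left (+y) side, along its x.
- stand: loose wooden pot stand, 170 x 150 x 36 mm, at the worktop's right (-y) side. Origin at the centre of its underside.
- jar: loose clear jar, 84 mm across, 130 mm high, at the worktop's left (+y) side. Origin at the centre of its underside.
- ricebowl: loose steel rice bowl with its lid on, 100 mm across, 60 mm high, on the worktop beyond the middle, beside the cup. Origin at the centre of its underside.

How it is judged:
At the end, for the whole second after the job is handed in: The bow rests on the bar by its crown: legs down within 17 deg, strap square across within 20 deg, crown centre within 25 mm of the bar's line and -8 to +12 mm of its top, at least 29 mm along the bar from the middles of tongs and other bow, touching neither; these moved under 20 mm; at rest (angle between bow's own x axis and vertical above 2.84 rad and angle between the z axis of bow and the x axis of rail, either way round below 0.35 rad and y of bow_crown in the frame of rail_mid between -0.025 and 0.025 m and z of bow_crown in the frame of rail_mid between -0.008 and 0.012 m and x of bow_crown in the frame of bow2 below -0.029 m and x of bow_crown in the frame of tongs above 0.029 m and contact force between bow and rail above 0.5 N and contact force between bow and bow2 below 0.1 N and contact force between bow and tongs below 0.1 N and linear speed of bow below 0.03 m/s and distance of each of bow2, tongs from where it was at the start of the episode below 0.02 m).
It fails at once if the other bow or the tongs knocked more than 30 mm out of place (distance of any of bow2, tongs from where it was at the start of the episode above 0.03 m).
It fails at once if the cup, rice bowl, paddle, stand or jar shoved more than 30 mm (distance of any of cup, ricebowl, paddle, stand, jar from where it was at the start of the episode above 0.03 m).
It fails at once if the dish shoved more than 60 mm or lifted out of the pan (distance of dish from where it was at the start of the episode above 0.06 m).
It fails at once if the bow dropped or forced onto the rail (more than 40 N between them) (contact force between bow and rail above 40 N).
It also fails if it takes over 58 s, if anything falls off the work surface, if the arm or the gripper's body presses on something with over 40 N, if the wrist force passes 120 N, or if a joint passes its speed limit or range.

ROBOT

A 7-joint arm with a two-finger parallel gripper is mounted at the origin on the work surface. World frame = base frame: x ahead of the robot, y to its left, z up, the work surface at z = 0. Lengths are in m, angles in rad, forces in N, time in s.
With the tool pointing down it reaches from about 0.425 to 0.875 m from the base axis. Payload 8.4 kg.
Tool frame: the origin (TCP) lies at the very end of the fingers, on their centre line; the grasp point (between the pads) lies 19 mm behind it (r.pinch_z is the distance from the TCP to the grasp point, in m); z points along the fingers, y is the line along which they close (so a half turn about z gives the same grasp; the last joint's range is limited). The gripper opens to 87 mm and grips with 3 to 60 N. Pads are 19 mm wide; open, the fingers measure 117 mm over their backs; the gripper's body (75 mm by 190 mm) begins 51 mm behind the grasp point.
Start: joints at [-1.424, 0.333, 0.04, 1.465, -0.013, 1.343, -0.059], TCP at [0.158, 0.63, 0.195] pointing down, gripper open.
Joint ranges: [-2.58, 2.58], [-0.38, 2.09], [-1.3, 1.39], [0.25, 2.4], [-1.5, 4.64], [0.08, 2.09], [-2.65, 2.65]. Speed limits (rad/s): [2.22, 2.22, 2.79, 2.79, 3.14, 3.14, 3.14].

INTERFACE

Orientations are given as a unit quaternion [w, x, y, z].
In Python, from plant import r, viewer, models gives the robot as it stands. The module is installed in compiled form; this text tells all that it offers. Calls block until the motion is done:
- r.move_pose(position, orientation): joint-space move of the TCP to a pose.
- r.line_to(position, orientation=None, max_speed=0.15): straight line of the TCP; orientation=None keeps the orientation; max_speed is the mean speed in m/s.
- r.movej(angles): joint-space move.
- r.command_gripper(opening, grasp_force=None): opening from 0.0 (shut) to 1.0 (fully open); grasp_force is the grip in N (None keeps the last); returns when the fingers have stopped.
- r.dwell(seconds).
- r.solve_ik(position, orientation): joint angles nearest the present ones, or None.
- viewer.camera(name): name is "scene" or "top" or "wrist"; returns (picture, depth): 480x640x3 uint8, red, green, blue; 480x640 float32, m along the optical axis (not along the pixel's ray), 0 where there is no reading.
- viewer.camera_info(name): a dict with "intrinsics" (3x3 intrinsics, pixels), "D" ([k1, k2, p1, p2, k3] as OpenCV has them; the pictures are not rectified), "rvec" (rotation vector, rad) and "tvec" (3), from world to camera coordinates, as OpenCV has them; the wrist camera has in their place "hand_eye" (4x4, takes a point from camera to tool coordinates, whose origin is the TCP and whose axes are the flange's). Camera axes: x right, y down, z forward; pixel columns grow to the right and rows downward; lengths in m; the calibration is good to about 2 mm. A picture is of the moment at which its call begins: read the wrist's pose just before it. camera_info takes no time and is no camera call.
A pose or a line that the arm cannot do raises r.PlanningError and nothing moves.
- r.sign_off(): hands the job in; it is judged then, once.
Trained networks look in the newest picture that a camera, given by its name, has taken for a name from the list of things; names that differ only in an ending like _2 or _b are one class to them, and where a whole thing is asked for, a point or a joint stands for the part that bears it (a point fixed in the world has none). Each returns a list of dicts, best first, with "score" (0 to 1); they miss things now and then, are a little off and sometimes report something else, mostly with a low value. They report only what shows in the picture. A call takes as long as a camera call.
- models.recognise(camera, query): "at" ([column, row] as shares, 0 to 1, of the picture: columns of its width, rows of its height, amid what is visible of it).
- models.landmark_of(camera, query): "at" ([column, row] as shares, 0 to 1, of the picture: columns of its width, rows of its height: a listed point, or the origin of a listed thing).
Readings, each from a call of its own:
- r.current_clock(): time.
- r.current_joint_pos(): joint angles.
- r.current_dq(): joint speeds.
- r.current_joint_torque(): joint torques, N m.
- r.current_ee_pos(): TCP position.
- r.current_orientation(): TCP orientation.
- r.current_force(): force on the tool from outside, world axes, zero at the start.
- r.current_ft_torque(): the same for the moment, N m.
- r.current_finger_gap(): opening from 0.0 (shut) to 1.0 (fully open).
- r.current_grip_force(): force on a finger pad.
Only numpy, scipy, OpenCV 4.12 (cv2) and the standard library are available. Lean on these libraries where they do the work, as an engineer would, in place of code of your own. Each camera call takes 0.05 s, during which the arm holds its last target. There are 200 camera calls.

## Working session

There is one attempt and no reset: what is moved stays moved. The work goes in short steps, each a Python script; the robot and the scene stay as the last script left them, time stands still between calls to the robot, and variables do not carry over. Pictures are saved under pics/ and viewed, at most 10 in all, crops included, and the job is handed in when it is done.

```bash
mkdir -p pics; cat > h.py <<'E'
import numpy as np, cv2
from scipy.spatial.transform import Rotation as R
from plant import r, viewer, models
def q2R(q): return R.from_quat([q[1],q[2],q[3],q[0]]).as_matrix()
def R2q(M):
    q=R.from_matrix(M).as_quat(); return [q[3],q[0],q[1],q[2]]
def cam(name):
    p=np.array(r.current_ee_pos()); M=q2R(r.current_orientation())
    img,d=viewer.camera(name); i=viewer.camera_info(name)
    K=np.array(i['intrinsics']);D=np.array(i['D'],float)
    if 'rvec' in i:
        Rc=cv2.Rodrigues(np.array(i['rvec'],float))[0].T; t=-Rc@np.array(i['tvec'],float).ravel()
    else:
        H=np.array(i['hand_eye']); Rc=M@H[:3,:3]; t=M@H[:3,3]+p
    return dict(img=img,d=d,K=K,D=D,R=Rc,t=t)
def rays(c,uv):
    n=cv2.undistortPoints(np.array(uv,float).reshape(-1,1,2),c['K'],c['D']).reshape(-1,2)
    return np.c_[n,np.ones(len(n))]
def at_z(c,uv,z):
    v=rays(c,uv)@c['R'].T; return c['t']+v*((z-c['t'][2])/v[:,2])[:,None]
def cloud(c):
    u,v=np.meshgrid(np.arange(640),np.arange(480)); n=rays(c,np.c_[u.ravel(),v.ravel()])
    P=(n*c['d'].reshape(-1,1))@c['R'].T+c['t']; P[c['d'].ravel()==0]=np.nan
    return P.reshape(480,640,3)
def save(c,n): cv2.imwrite('pics/'+n+'.png',c['img'][:,:,::-1])
E
python3 - <<'E'
from h import *
print(r.current_clock(), r.pinch_z)
for n in ['scene','top']:
    c=cam(n); save(c,n+'1'); P=cloud(c)
    print(n,c['t'])
    for q in ['bow','bow_grip','bow_crown','bow2','tongs','rail_mid','rail','pan','dish']:
        for k,o in enumerate(models.landmark_of(n,q)[:3]):
            a=o['at'];u=[a[0]*640,a[1]*480]
            print(q,np.round(u),round(o['score'],2),np.round(P[min(int(u[1]),479),min(int(u[0]),639)],3))
E
```

```text
0.0 0.0187
scene [0.97196296 0.58428423 1.29470971]
bow [389. 311.] 0.96 [0.509 0.272 0.003]
bow [254. 182.] 0.79 [ 0.662 -0.283  0.175]
bow_grip [407. 293.] 0.76 [0.436 0.263 0.033]
bow_crown [401. 303.] 0.78 [0.467 0.273 0.005]
bow_crown [307. 143.] 0.66 [ 0.339 -0.47   0.002]
bow2 [389. 311.] 0.96 [0.509 0.272 0.003]
bow2 [254. 182.] 0.79 [ 0.662 -0.283  0.175]
tongs [310. 145.] 0.67 [ 0.419 -0.323  0.168]
rail_mid [283. 163.] 0.82 [ 0.539 -0.305  0.169]
rail [289. 192.] 0.61 [ 0.531 -0.3    0.002]
pan [376. 315.] 0.56 [0.554 0.263 0.005]
dish [339. 326.] 0.87 [0.67  0.228 0.006]
top [ 0.25572287 -0.03199237  1.92624224]
bow [235. 257.] 0.92 [ 0.513  0.273 -0.003]
bow [398. 209.] 0.59 [ 0.651 -0.277  0.211]
bow_grip [236. 279.] 0.58 [0.429 0.261 0.026]
bow_crown [230. 271.] 0.62 [ 0.459  0.284 -0.001]
bow2 [235. 257.] 0.92 [ 0.513  0.273 -0.003]
bow2 [398. 209.] 0.59 [ 0.651 -0.277  0.211]
tongs [251. 213.] 0.68 [0.67  0.218 0.012]
tongs [413. 287.] 0.46 [ 0.403 -0.328  0.164]
rail_mid [409. 247.] 0.9 [ 0.559 -0.342 -0.003]
rail [397. 256.] 0.59 [ 0.528 -0.302  0.005]
dish [331. 192.] 0.68 [ 0.736 -0.061  0.062]
dish [251. 212.] 0.6 [0.67  0.218 0.012]
```

View pics/scene1.png

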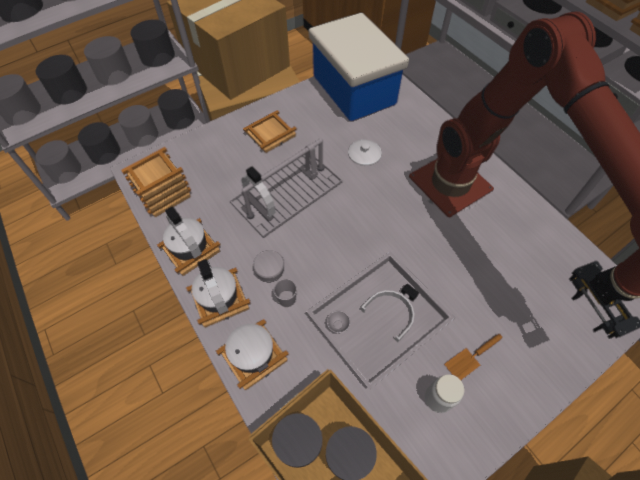

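View pics/top1.png

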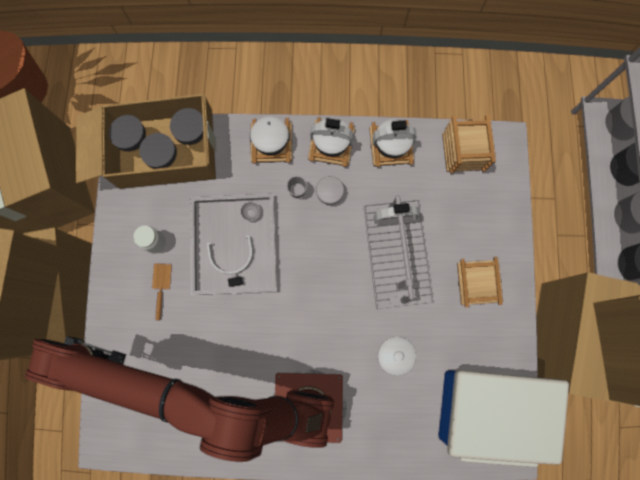

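The scene view shows the bow in the pan with its grip towards the robot (407,293) and the dish at (338,322). On the rail, the tongs are at about (312,160) and bow2 at (258,182). The top view agrees. Next I'll fit the bar from depth, take a wrist view of the pan and check IK for the tilted grasp and hang.

```bash
python3 - <<'E'
from h import *
c=cam('scene'); P=cloud(c).reshape(-1,3)
m=(P[:,2]>.15)&(P[:,2]<.18)&(P[:,0]>.3)&(P[:,0]<.75)&(P[:,1]<-.2)&(P[:,1]>-.42)
Q=P[m]
for it in range(3):
    ct=np.median(Q,0) if it==0 else Q.mean(0); d=np.linalg.svd((Q-ct)[:,:2],full_matrices=False)[2][0]; d*=np.sign(d[0])
    e=(Q-ct)[:,:2]@[-d[1],d[0]]; s=(Q-ct)[:,:2]@d
    print(len(Q),ct,np.degrees(np.arctan2(d[1],d[0])),np.percentile(s,[0,5,95,100]),e.std()); Q=Q[abs(e)<.015]
m=(P[:,2]>.18)&(P[:,2]<.24)&(P[:,0]>.4)&(P[:,0]<.8)&(P[:,1]<-.15)&(P[:,1]>-.45)
print('bow2 grip',P[m].mean(0),P[m].max(0),P[m].min(0))
m=(abs(P[:,1])<.5)&(P[:,0]>.3)&(P[:,0]<.7)&(abs(P[:,2])<.02);print('table z',np.median(P[m,2]))
Rd=np.array([[1,0,0],[0,-1,0],[0,0,-1.]])
def pose(yaw,t,base=0):
    a=np.array([np.cos(yaw),np.sin(yaw),0])
    z=np.sin(t)*a+np.array([0,0,-np.cos(t)]); y=np.array([-a[1],a[0],0]); return np.c_[np.cross(y,z),y,z]
print(r.current_orientation(),q2R(r.current_orientation()))
for yaw,t,p in [(.1,0,(.47,.26,.42)),(.1,.436,(.44,.26,.02)),(.1,.436,(.44,.26,.25)),(.17,1.134,(.54,-.3,.19)),(.17,1.134,(.54,-.3,.33)),(.17,1.134,(.45,0,.4))]:
    for f in (1,-1):
        M=pose(yaw,t)@np.diag([f,f,1]); j=r.solve_ik(p,R2q(M)); print(yaw,t,p,f,None if j is None else np.round(j,2))
E
```

```text
569 [ 0.57707118 -0.29741417  0.16376701] 9.255761781612874 [-0.21057773 -0.18253992  0.11228278  0.12946268] 0.015323037934745038
435 [ 0.53912121 -0.29974784  0.16363216] 7.962323128307799 [-0.17287512 -0.15147625  0.15497723  0.16736116] 0.004932279683180414
434 [ 0.53882326 -0.29975252  0.16360629] 7.9899197201436145 [-0.17257759 -0.15125661  0.15527796  0.16765632] 0.0048782510311734
bow2 grip [ 0.6550323  -0.2803356   0.20955308] [ 0.66996243 -0.2589509   0.21992177] [ 0.63703814 -0.3118401   0.18829524]
table z 0.0019959339494608486
[-3.69856273e-07  1.22610082e-01  9.92454920e-01 -1.92848567e-05] [[-9.69933536e-01  2.43369958e-01 -5.46316708e-06]
 [ 2.43369958e-01  9.69933535e-01 -3.81880055e-05]
 [-3.99490437e-06 -3.83693980e-05 -9.99999999e-01]]
0.1 0 (0.47, 0.26, 0.42) 1 [-0.94  0.07  0.38  1.33 -0.03  1.74  1.11]
0.1 0 (0.47, 0.26, 0.42) -1 [-1.1   0.07  0.56  1.34 -0.04  1.74 -2.02]
0.1 0.436 (0.44, 0.26, 0.02) 1 [-1.12 -0.01  0.27  2.35  0.59  0.54  0.35]
0.1 0.436 (0.44, 0.26, 0.02) -1 None
0.1 0.436 (0.44, 0.26, 0.25) 1 [-1.2  -0.31  0.28  2.06  0.45  1.11  0.6 ]
0.1 0.436 (0.44, 0.26, 0.25) -1 [-0.86 -0.27  0.01  2.05  0.34  1.06 -2.45]
0.17 1.134 (0.54, -0.3, 0.19) 1 [ 1.68  0.2  -0.72  2.24 -1.46  0.87 -2.44]
0.17 1.134 (0.54, -0.3, 0.19) -1 [ 1.68  0.2  -0.72  2.24 -1.46  0.87  0.7 ]
0.17 1.134 (0.54, -0.3, 0.33) 1 None
0.17 1.134 (0.54, -0.3, 0.33) -1 [-0.04 -0.26  0.94  2.18 -1.13  0.85  0.22]
0.17 1.134 (0.45, 0, 0.4) 1 None
0.17 1.134 (0.45, 0, 0.4) -1 None
```

```bash
cat >> h.py <<'E'
def pose(yaw,t,f=1):
    a=np.array([np.cos(yaw),np.sin(yaw),0])
    z=np.sin(t)*a+np.array([0,0,-np.cos(t)]); y=np.array([-a[1],a[0],0]); return np.c_[np.cross(y,z),y,z]@np.diag([f,f,1])
E
python3 - <<'E'
from h import *
r.move_pose((.47,.26,.40),R2q(pose(.1,0)))
print(r.current_clock(), r.current_joint_pos())
c=cam('wrist'); save(c,'w1'); P=cloud(c); print(c['t'])
for q,z in [('bow',.003),('bow_grip',.031),('bow_crown',.017),('dish',.003)]:
    for o in models.landmark_of('wrist',q)[:2]:
        u=np.array(o['at'])*[640,480]; print(q,np.round(u),round(o['score'],2),at_z(c,u,z).round(4),P[int(u[1]),int(u[0])].round(4))
g=c['img'].max(2)<60
m=g&(P[...,2]>.02)&(P[...,2]<.06)&(P[...,0]>.36)&(P[...,0]<.6)
Q=P[m]; print('black',m.sum(),np.median(Q,0), Q.min(0),Q.max(0)); print(cv2.minAreaRect(Q[:,:2].astype('f4')*1000))
S=P.reshape(-1,3); S=S[(S[:,0]>.42)&(S[:,0]<.6)&(S[:,2]>.024)&(S[:,2]<.036)&(abs(S[:,1]-.27)<.1)]
print(len(S),S.min(0),S.max(0))
E
```

```text
2.95 [-0.93377732  0.06643965  0.37162673  1.37937153 -0.02439238  1.70116758
  1.10627258]
[0.38480562 0.25250814 0.58941972]
bow_grip [329. 132.] 0.7 [[0.4173 0.2634 0.031 ]] [0.417  0.2627 0.0313]
bow_grip [519. 244.] 0.23 [[0.5412 0.549  0.031 ]] [0.53   0.5286 0.0682]
bow_crown [330. 158.] 0.75 [[0.4516 0.2673 0.017 ]] [0.4496 0.2662 0.0269]
dish [283. 296.] 0.58 [[0.6696 0.2189 0.003 ]] [0.6672 0.2189 0.0063]
black 1138 [0.42228716 0.26920721 0.03105649] [0.38407625 0.135586   0.0200589 ] [0.59910812 0.41608104 0.03934852]
((500.8118591308594, 274.32470703125), (215.6190185546875, 270.1788330078125), 3.9422338008880615)
1561 [0.42005496 0.21001787 0.02404683] [0.57926415 0.36763483 0.03426675]
```

View pics/w1.png

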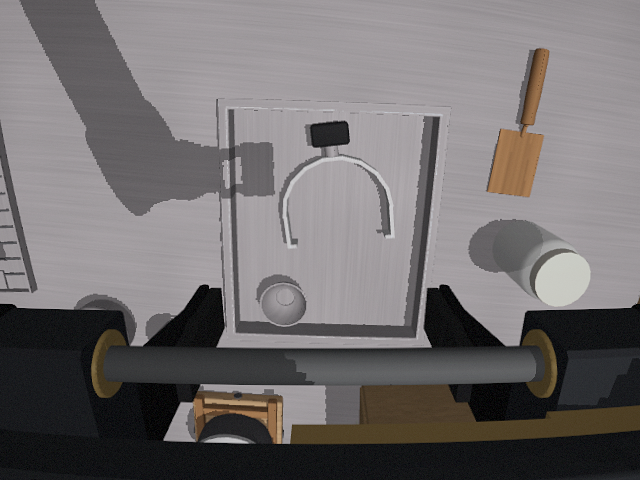

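The wrist view shows the grip block at (329,133), the crown near (333,157), the leg tips at (290,244) and (390,236), and the dish clear at (283,305). I'll fit the bow pose from the block's rectangle and the bright strap points.

```bash
python3 - <<'E'
from h import *
from scipy.optimize import least_squares
c=cam('wrist'); P=cloud(c)
sub=np.zeros((480,640),bool); sub[112:152,300:360]=1
v,u=np.nonzero((c['img'].max(2)<70)&sub&(P[...,2]>.024)); 
B=at_z(c,np.c_[u,v],.031)[:,:2]; rc=cv2.minAreaRect(B.astype('f4')*1000); print('block',rc,B.mean(0))
sub[:]=0; sub[150:255,275:402]=1
v,u=np.nonzero((c['img'].min(2)>200)&sub); S=at_z(c,np.c_[u,v],.031)[:,:2]; print(len(S))
H=P[v,u,2]; print('z strap',np.nanpercentile(H,[10,50,90]))
S=S[(H>.022)]
def res(x):
    L=(S-x[:2])@np.array([[np.cos(x[2]),-np.sin(x[2])],[np.sin(x[2]),np.cos(x[2])]])
    d=np.where(L[:,0]<.017,np.hypot(L[:,0]-.017,L[:,1])-.0725,abs(L[:,1])-.0725)
    return d[np.abs(L[:,0]-.0)<.2]
b=B.mean(0)
for y0 in (0,.15,):
    f=least_squares(lambda x:np.r_[res(x), 3*((x[:2]-.087*np.array([np.cos(x[2]),np.sin(x[2])]))-b)],[.51,.27,y0],loss='soft_l1',f_scale=.003)
    print(f.x,np.degrees(f.x[2]),np.median(abs(res(f.x))),'grip',f.x[:2]-.087*np.array([np.cos(f.x[2]),np.sin(f.x[2])]))
# pan near wall
w=P.reshape(-1,3); w=w[(abs(w[:,1]-.26)<.08)&(w[:,0]<.45)&(w[:,2]>.036)&(w[:,2]<.05)]; print('near flange',np.percentile(w[:,0],[2,98]),np.median(w[:,2]))
E
```

```text
block ((419.51727294921875, 263.3594055175781), (30.13445472717285, 49.45448684692383), 12.72496509552002) [0.41938621 0.26332244]
301
z strap [0.03012837 0.03136274 0.03267443]
[0.50426997 0.28160138 0.21273283] 12.188693235790863 0.0009182627287301209 grip [0.41923116 0.2632329 ]
[0.50426997 0.28160138 0.21273278] 12.188690407464877 0.0009182629124784292 grip [0.41923116 0.26323291]
near flange [0.37520184 0.39464098] 0.04049170965733506
```

```bash
cat >> h.py <<'E'
YAW=.2127; G=np.array([.4192,.2632,.0275])
def tcp(pinch,M): return np.array(pinch)+r.pinch_z*M[:,2]
E
python3 - <<'E'
from h import *
for t in np.radians([15,20,25,30]):
    M=pose(YAW,t)
    for dz in (0,.06,.12): 
        j=r.solve_ik(tcp(G+[0,0,dz],M),R2q(M)); print(np.degrees(t).round(),dz,None if j is None else np.round(j,2))
    for y in np.radians([-7,0,8]):
      M=pose(y,np.pi/2-t,-1)
      for p in [(.54,-.3,.2),(.54,-.3,.34)]:
        j=r.solve_ik(tcp(p,M),R2q(M)); print('   rail',np.degrees(y).round(),p,None if j is None else np.round(j,2))
E
```

```text
15.0 0 [-1.03  0.05  0.28  2.26  0.21  0.62  0.88]
15.0 0.06 [-1.03 -0.05  0.27  2.21  0.21  0.77  0.89]
15.0 0.12 [-1.03 -0.13  0.26  2.14  0.22  0.92  0.9 ]
   rail -7.0 (0.54, -0.3, 0.2) None
   rail -7.0 (0.54, -0.3, 0.34) [ 1.94 -0.3  -0.95  2.36  4.36  1.    0.53]
   rail 0.0 (0.54, -0.3, 0.2) None
   rail 0.0 (0.54, -0.3, 0.34) [ 2.23 -0.22 -1.17  2.28  4.49  1.13  0.56]
   rail 8.0 (0.54, -0.3, 0.2) [-0.07  0.59  1.22  2.36  4.29  1.62  0.87]
   rail 8.0 (0.54, -0.3, 0.34) [-0.3  -0.32  1.2   2.27 -1.39  0.81  0.52]
20.0 0 [-1.02  0.01  0.22  2.33  0.37  0.54  0.69]
20.0 0.06 [-1.02 -0.1   0.21  2.27  0.33  0.7   0.75]
20.0 0.12 [-1.03 -0.18  0.21  2.2   0.31  0.85  0.79]
   rail -7.0 (0.54, -0.3, 0.2) None
   rail -7.0 (0.54, -0.3, 0.34) [ 1.68 -0.29 -0.75  2.31  4.52  0.87  0.39]
   rail 0.0 (0.54, -0.3, 0.2) [ 1.05  0.1  -0.15  2.39  4.38  0.88  0.93]
   rail 0.0 (0.54, -0.3, 0.34) [ 0.03 -0.34  0.76  2.31 -1.39  0.6   0.34]
   rail 8.0 (0.54, -0.3, 0.2) [-0.12  0.42  1.23  2.34  4.43  1.4   0.82]
   rail 8.0 (0.54, -0.3, 0.34) [-0.23 -0.33  1.08  2.23 -1.23  0.75  0.33]
2
[... 390 characters left out ...]
26 -1.1   0.54  0.05]
   rail 8.0 (0.54, -0.3, 0.2) [ 1.97  0.28 -1.09  2.23 -1.43  0.72  0.68]
   rail 8.0 (0.54, -0.3, 0.34) [-0.1  -0.28  0.93  2.18 -1.12  0.77  0.18]
30.0 0 None
30.0 0.06 [-0.94 -0.16  0.04  2.4   0.63  0.58  0.4 ]
30.0 0.12 [-0.98 -0.26  0.07  2.33  0.53  0.73  0.53]
   rail -7.0 (0.54, -0.3, 0.2) [ 1.11 -0.06 -0.34  2.38  4.5   0.57  0.59]
   rail -7.0 (0.54, -0.3, 0.34) [ 0.27 -0.35  0.4   2.25 -0.95  0.46 -0.28]
   rail 0.0 (0.54, -0.3, 0.2) None
   rail 0.0 (0.54, -0.3, 0.34) [ 0.15 -0.31  0.58  2.2  -0.98  0.61 -0.12]
   rail 8.0 (0.54, -0.3, 0.2) [ 0.5   0.06  0.42  2.26 -1.49  0.88  0.58]
   rail 8.0 (0.54, -0.3, 0.34) [-0.2  -0.35  0.96  2.13 -0.85  0.71 -0.08]
```

```bash
python3 - <<'E'
from h import *
t=np.radians(25); M=pose(YAW,t); q=R2q(M)
r.move_pose(tcp(G+[0,0,.12],M),q)
r.line_to(tcp(G+[0,0,.012],M),max_speed=.12)
print(r.current_force(), r.current_clock())
try: r.line_to(tcp(G,M),max_speed=.04)
except r.PlanningError as e: print('plan',e)
print(r.current_force(), r.current_ee_pos(), tcp(G,M), r.current_joint_pos())
r.command_gripper(0.0,60)
print(r.current_finger_gap()*87,r.current_grip_force(),r.current_force(), r.current_clock())
try: r.line_to(tcp(G+[0,0,.09],M),max_speed=.08)
except r.PlanningError as e: print('plan',e)
print(r.current_finger_gap()*87,r.current_grip_force(),r.current_force(), r.current_clock(),r.current_joint_pos())
c=cam('wrist'); save(c,'w2'); c=cam('scene'); cv2.imwrite('pics/s2.png',cv2.resize(c['img'][200:400,280:480,::-1],(600,600)))
E
```

```text
[0.47997334 0.27166945 0.01106088] 5.3833
[ 0.47505737 -0.3790261   0.30592013] [0.42685766 0.26465453 0.01030964] [0.42692486 0.26486831 0.01055204] [-0.96068881 -0.01340538  0.11436233  2.38745554  0.57981054  0.47741066
  0.45701621]
0.7017473167913544 0.0 [-0.75175094 -0.20855321 -0.12975043] 7.3583
0.6914117208231376 0.0 [-0.66042523  0.10245058 -0.58956573] 8.6333 [-0.97631653 -0.18009642  0.11915823  2.3025129   0.43446174  0.70823861
  0.6399186 ]
```

View pics/s2.png

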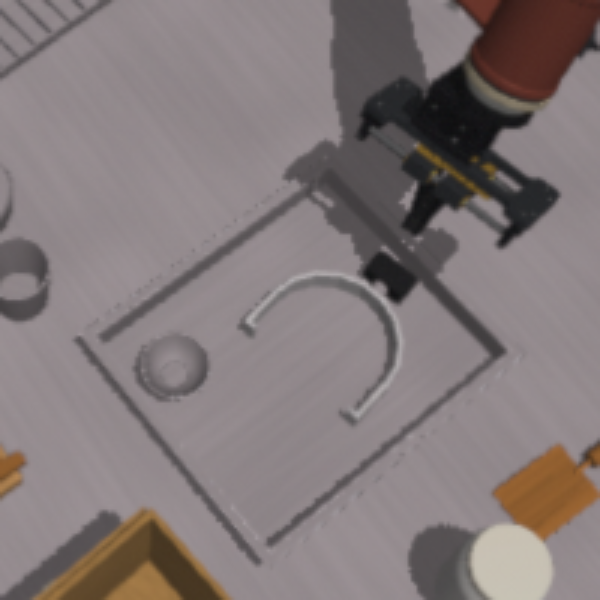

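The fingers closed on nothing, and the view shows the bow still in the pan with its grip close to the near wall. I'll look again through the wrist camera.

```bash
cat > meas.py <<'E'
from h import *
from scipy.optimize import least_squares
def meas(c,b0=None):
    P=cloud(c)
    near=(P[...,0]>.385)&(P[...,0]<.62)&(P[...,1]>.15)&(P[...,1]<.39)&(P[...,2]>.022)&(P[...,2]<.037)
    dark=(near&(c['img'].max(2)<70)).astype('u1')
    n,l,s,_=cv2.connectedComponentsWithStats(dark); k=1+np.argsort(-s[1:,4])[:3]; print('dark',s[k])
    v,u=np.nonzero(l==k[0]); B=at_z(c,np.c_[u,v],.031)[:,:2]; print(cv2.minAreaRect(B.astype('f4')*1000)); b=B.mean(0)
    v,u=np.nonzero(near&(c['img'].min(2)>180)); S=at_z(c,np.c_[u,v],.031)[:,:2]; S=S[np.linalg.norm(S-b,axis=1)<.19]
    def res(x):
        L=(S-x[:2])@np.array([[np.cos(x[2]),-np.sin(x[2])],[np.sin(x[2]),np.cos(x[2])]])
        return np.where(L[:,0]<.017,np.hypot(L[:,0]-.017,L[:,1])-.0725,abs(L[:,1])-.0725)
    f=least_squares(lambda x:np.r_[res(x), 3*((x[:2]-.087*np.array([np.cos(x[2]),np.sin(x[2])]))-b)],[b[0]+.087,b[1]+.01,.15],loss='soft_l1',f_scale=.003)
    print(len(S),'pose',f.x,np.degrees(f.x[2]),np.median(abs(res(f.x))),'blob',b)
E
python3 - <<'E'
from meas import *
r.command_gripper(1.0)
r.move_pose((.47,.26,.40),R2q(pose(.1,0)))
c=cam('wrist'); save(c,'w3'); meas(c); print(r.current_clock())
E
```

```text
dark [[311 121  40  26 876]
 [390 215   1   6   6]
 [391 232   1   2   2]]
((419.3059997558594, 263.45501708984375), (30.053464889526367, 49.6060676574707), 12.328251838684082)
810 pose [0.50481554 0.28179749 0.20977473] 12.019206473242235 0.0011861049964896897 blob [0.41922702 0.26340518]
11.4833
```

View pics/w2.png

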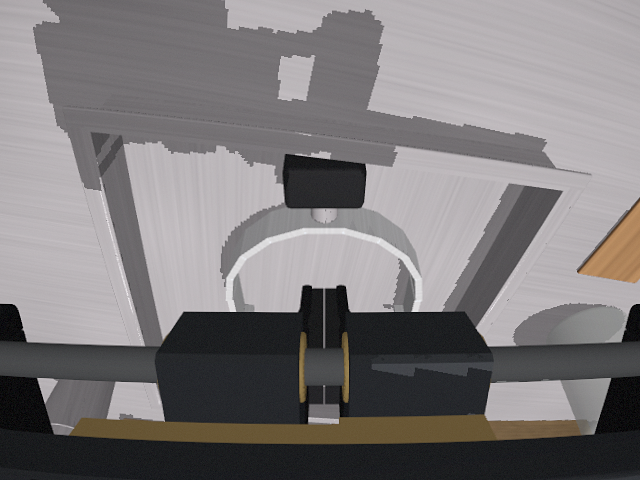

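The wrist image and fit show the bow has not moved at all, so the fingers were not where I assumed. I'll check the TCP and camera calibration by projecting the TCP into both images: finger tips at wrist (325,288) and scene about (417,277).

```bash
python3 - <<'E'
from h import *
i=viewer.camera_info('wrist'); H=np.array(i['hand_eye']); print(H.round(4), i['intrinsics'], i['D'])
X=np.linalg.inv(H)
for p in [(0,0,0),(0,0,-.019),(0,0,-.05),(0,.0435,0),(0,-.0435,0)]:
    q=X[:3,:3]@p+X[:3,3]; print(p,cv2.projectPoints(np.array([q]),np.zeros(3),np.zeros(3),np.array(i['intrinsics']),np.array(i['D']))[0].ravel(),q[2])
s=viewer.camera_info('scene'); pr=lambda w:cv2.projectPoints(np.array([w],float),np.array(s['rvec'],float),np.array(s['tvec'],float),np.array(s['intrinsics']),np.array(s['D']))[0].ravel()
M=pose(YAW,np.radians(25)); print('scene tcp@w2',pr(tcp(G+[0,0,.09],M)),'block top',pr([.4192,.2632,.031]))
w=cv2.imread('pics/w3.png'); c=cam('wrist'); d=c['d']
print('tip depth',d[280:300:4,205],d[280:300:4,440])
c=cam('scene');P=cloud(c); dk=(c['img'].max(2)<60)&(P[...,2]>.02)&(P[...,2]<.036)&(P[...,0]>.39)&(P[...,0]<.5)&(abs(P[...,1]-.265)<.05)
v,u=np.nonzero(dk); B=at_z(c,np.c_[u,v],.031); print('scene block',len(u),np.median(P[dk],0),B.mean(0), 'px',u.mean(),v.mean())
E
```

```text
[[-4.000e-04 -9.537e-01 -3.008e-01  8.520e-02]
 [ 1.000e+00 -5.000e-04  2.000e-04 -0.000e+00]
 [-3.000e-04 -3.008e-01  9.537e-01 -1.899e-01]
 [ 0.000e+00  0.000e+00  0.000e+00  1.000e+00]] [[421.46771086   0.         323.68026553]
 [  0.         421.46771086 236.93441961]
 [  0.           0.           1.        ]] [-0.09723804  0.          0.          0.          0.        ]
(0, 0, 0) [323.62673376 286.12951843] 0.2067760550865283
(0, 0, -0.019) [323.63634431 303.53014358] 0.18865579180722722
(0, 0, -0.05) [323.65668052 340.18632674] 0.15909115171994653
(0, 0.0435, 0) [411.78987354 285.86979327] 0.20678470389996298
(0, -0.0435, 0) [235.45812946 285.96526876] 0.20676740627309362
scene tcp@w2 [413.41567478 281.7648891 ] block top [410.99602872 289.64773914]
tip depth [0.63868535 0.63877594 0.17274047 0.17049205 0.1685435 ] [0.636831   0.63916796 0.17189053 0.17220329 0.16963439]
scene block 138 [0.42592389 0.2657327  0.02986231] [0.42617014 0.26574095 0.031     ] px 409.81159420289856 291.40579710144925
```

```bash
python3 - <<'E'
from h import *
H=np.array(viewer.camera_info('wrist')['hand_eye'])
for g in (1,0):
    r.command_gripper(float(g)); c=cam('wrist')
    u,v=np.meshgrid(np.arange(640),np.arange(480)); n=rays(c,np.c_[u.ravel(),v.ravel()])*c['d'].reshape(-1,1)
    T=(n@H[:3,:3].T+H[:3,3]); m=(c['d'].ravel()>0)&(T[:,2]<.05)&(T[:,2]>-.1)&(abs(T[:,1])<.07)
    T=T[m]
    for a in np.arange(-.06,.03,.006):
        k=T[(T[:,2]>=a)&(T[:,2]<a+.006)]
        if len(k): print(g,round(a,3),len(k),'x',np.percentile(k[:,0],[2,98]).round(3),'|y|',np.percentile(abs(k[:,1]),[2,98]).round(3))
r.command_gripper(1.0); print(r.current_clock())
E
```

```text
1 -0.06 768 x [0.001 0.014] |y| [0.044 0.054]
1 -0.054 802 x [-0.002  0.013] |y| [0.043 0.052]
1 -0.048 711 x [-0.006  0.013] |y| [0.043 0.052]
1 -0.042 674 x [-0.007  0.013] |y| [0.043 0.052]
1 -0.036 612 x [-0.007  0.013] |y| [0.043 0.052]
1 -0.03 232 x [-0.007  0.013] |y| [0.043 0.052]
0 -0.06 321 x [0.01  0.014] |y| [0.001 0.007]
0 -0.054 395 x [0.008 0.014] |y| [0.    0.009]
0 -0.048 331 x [0.011 0.014] |y| [0.001 0.009]
0 -0.042 305 x [0.011 0.014] |y| [0.001 0.009]
0 -0.036 266 x [0.011 0.014] |y| [0.001 0.009]
0 -0.03 98 x [0.011 0.014] |y| [0.001 0.009]
14.9417
```

The measured finger ends sit about 27.5 mm short of the reported TCP, which explains the miss: they closed just above the block. The real grasp point is therefore about 46 mm behind the TCP. I'll recheck IK with that and with wall clearance in mind.

```bash
cat >> h.py <<'E'
PZ=.0187+.0275
G=np.array([.4192+.005*np.cos(.21),.2633+.005*np.sin(.21),.0285]); YAW=.211
def tcp(pinch,M): return np.array(pinch)+PZ*M[:,2]
E
python3 - <<'E'
from h import *
for t in np.radians([25,30]):
    M=pose(YAW,t)
    for dz in (0,.12): 
        j=r.solve_ik(tcp(G+[0,0,dz],M),R2q(M)); print(np.degrees(t).round(),dz,None if j is None else np.round(j,2))
    for y in np.radians([0,8,15]):
     for tl in np.radians([0,6]):
      M=pose(y,np.pi/2-t-tl,-1)
      for p in [(.54,-.3,.2),(.54,-.3,.34)]:
        j=r.solve_ik(tcp(p,M),R2q(M)); print('   rail',np.degrees(y).round(),tl.round(2),p,None if j is None else np.round(j,2))
E
```

```text
25.0 0 [-0.97  0.07  0.15  2.37  0.63  0.4   0.42]
25.0 0.12 [-0.99 -0.16  0.16  2.27  0.43  0.71  0.67]
   rail 0.0 0.0 (0.54, -0.3, 0.2) [-0.33  0.18  1.24  2.39  4.41  0.95  0.76]
   rail 0.0 0.0 (0.54, -0.3, 0.34) [-0.04 -0.29  0.76  2.25 -1.24  0.54  0.16]
   rail 0.0 0.1 (0.54, -0.3, 0.2) [0.56 0.03 0.23 2.31 4.62 0.66 0.59]
   rail 0.0 0.1 (0.54, -0.3, 0.34) [ 0.12 -0.25  0.59  2.18 -1.03  0.58 -0.09]
   rail 8.0 0.0 (0.54, -0.3, 0.2) [-0.2   0.38  1.23  2.3   4.49  1.24  0.73]
   rail 8.0 0.0 (0.54, -0.3, 0.34) [-0.36 -0.34  1.11  2.18 -1.07  0.65  0.15]
   rail 8.0 0.1 (0.54, -0.3, 0.2) [ 1.    0.12 -0.15  2.22 -1.5   0.79  0.57]
   rail 8.0 0.1 (0.54, -0.3, 0.34) [-0.26 -0.29  0.99  2.12 -0.92  0.69 -0.05]
   rail 15.0 0.0 (0.54, -0.3, 0.2) [ 1.25  0.24 -0.34  2.17 -1.48  0.93  0.72]
   rail 15.0 0.0 (0.54, -0.3, 0.34) [-0.47 -0.23  1.32  2.11 -1.13  0.89  0.27]
   rail 15.0 0.1 (0.54, -0.3, 0.2) [ 0.5   0.18  0.42  2.17 -1.44  0.99  0.6 ]
   rail 15.0 0.1 (0.54, -0.3, 0.34) [-0.37 -0.2   1.19  2.06 -0.99  0.88  0.1 ]
30.0 0 None
30.0 0.12 [-0.96 -0.19  0.08  2.33  0.56  0.
[... 248 characters left out ...]
0 0.1 (0.54, -0.3, 0.34) [ 0.29 -0.21  0.41  2.12 -0.9   0.64 -0.26]
   rail 8.0 0.0 (0.54, -0.3, 0.2) [ 1.37  0.16 -0.53  2.21 -1.48  0.75  0.59]
   rail 8.0 0.0 (0.54, -0.3, 0.34) [-0.27 -0.29  1.01  2.13 -0.94  0.68 -0.01]
   rail 8.0 0.1 (0.54, -0.3, 0.2) [ 0.41  0.07  0.42  2.21 -1.37  0.78  0.41]
   rail 8.0 0.1 (0.54, -0.3, 0.34) [-0.18 -0.24  0.89  2.07 -0.8   0.74 -0.19]
   rail 15.0 0.0 (0.54, -0.3, 0.2) [ 0.51  0.19  0.42  2.17 -1.47  1.    0.63]
   rail 15.0 0.0 (0.54, -0.3, 0.34) [-0.39 -0.21  1.21  2.07 -1.01  0.88  0.13]
   rail 15.0 0.1 (0.54, -0.3, 0.2) [ 0.29  0.15  0.62  2.15 -1.33  0.95  0.47]
   rail 15.0 0.1 (0.54, -0.3, 0.34) [-0.3  -0.17  1.09  2.01 -0.88  0.9  -0.03]
```

```bash
python3 - <<'E'
from h import *
M=pose(YAW,np.radians(25)); q=R2q(M)
r.command_gripper(.77)
r.move_pose(tcp(G+[0,0,.11],M),q)
r.line_to(tcp(G+[0,0,.02],M),max_speed=.15); print(r.current_force())
r.line_to(tcp(G,M),max_speed=.04); f=r.current_force()
print(f, r.current_ee_pos()-tcp(G,M), r.current_clock())
r.command_gripper(0.0,60)
print(r.current_finger_gap()*87,r.current_grip_force(),r.current_force(), r.current_clock())
if r.current_finger_gap()*87>40:
    r.line_to(tcp(G+[0,0,.12],M),max_speed=.12)
    print(r.current_finger_gap()*87,r.current_grip_force(),r.current_force(), r.current_clock(),r.current_joint_pos())
c=cam('scene'); cv2.imwrite('pics/s3.png',cv2.resize(c['img'][200:400,280:480,::-1],(600,600)))
E
```

```text
[-0.16131484 -0.73749528 -0.02695918]
[ 0.07116546  0.63422234 -0.32728672] [-1.04218498e-05 -6.61944858e-05 -1.18538729e-04] 18.2
49.55666222825221 59.99816113617271 [-1.2994176  -0.03942435  2.64390955] 18.6667
49.142878109220504 59.99782046768814 [-0.79940822 -1.03660907 -2.01062169] 19.8167 [-0.97399385 -0.1552211   0.14319141  2.26847843  0.42111957  0.70866523
  0.67533951]
```

View pics/s3.png

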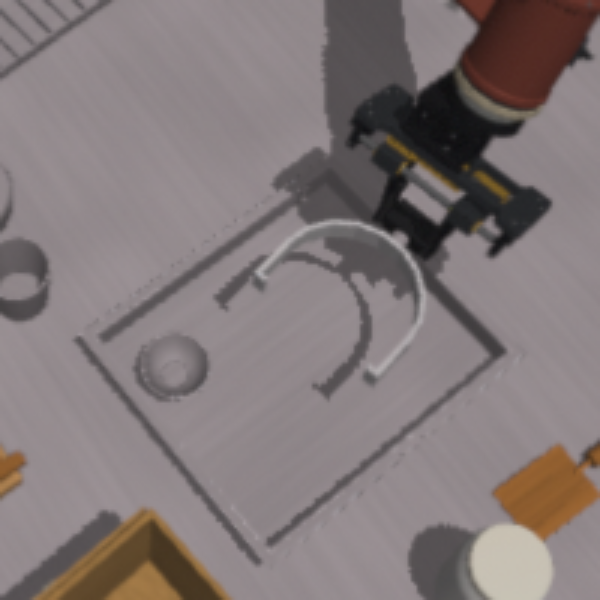

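The bow is gripped (gap 49 mm, 60 N) and lifted level, with both legs clear at crop (262,280) and (370,375), and the dish undisturbed. Now I'll raise it and swing in joint segments to the rail's high pose, checking the tool on the way.

```bash
python3 - <<'E'
from h import *
M=pose(YAW,np.radians(25))
Rtb=M.T@np.c_[[np.cos(YAW),np.sin(YAW),0],[-np.sin(YAW),np.cos(YAW),0],[0,0,1]]  # bow axes in tool
np.save('Rtb.npy',Rtb)
for dz in (.30,.26,.22):
    try: r.line_to(tcp(G+[0,0,dz],M),max_speed=.18); break
    except r.PlanningError: print('no',dz)
print(r.current_ee_pos(),r.current_clock(),r.current_grip_force())
# in-hand sag: scene cloud of the strap
c=cam('scene');P=cloud(c).reshape(-1,3); im=c['img'].reshape(-1,3)
g=G+[0,0,dz]; p=np.array(r.current_ee_pos()); L=(P-(p-PZ*M[:,2]))@ (M@Rtb)
k=(im.min(1)>150)&(L[:,0]>.02)&(L[:,0]<.16)&(abs(L[:,1])<.085)&(abs(L[:,2])<.06)
A=np.c_[L[k,0],np.ones(k.sum())]; s=np.linalg.lstsq(A,L[k,2],rcond=None)[0]; print('sag deg',k.sum(),np.degrees(np.arctan(s[0])),s)
j0=np.array(r.current_joint_pos())
for y in (15,13,):
  Mh=pose(np.radians(y),np.radians(59),-1)
  for p in [(.54,-.3,.345),(.54,-.3,.2)]:
    print(y,p,r.solve_ik(tcp(p,Mh),R2q(Mh)))
E
```

```text
[0.44275046 0.26798139 0.28516403] 21.0167 59.997841506265104
sag deg 207 -0.0065796340118697595 [-0.00011484  0.00257765]
15 (0.54, -0.3, 0.345) [-0.29639197 -0.17057305  1.12598737  2.05110669 -1.01513273  0.90937706
  0.10994478]
15 (0.54, -0.3, 0.2) [ 0.67709157  0.17238305  0.23133657  2.16110535 -1.42389     0.95557332
  0.59063854]
13 (0.54, -0.3, 0.345) [-0.30131627 -0.22165737  1.09370497  2.07086895 -0.9685076   0.83509839
  0.05277695]
13 (0.54, -0.3, 0.2) [ 0.66545625  0.1534997   0.23126405  2.18315573 -1.45027231  0.91941949
  0.58703182]
```

```bash
python3 - <<'E'
from h import *
Rtb=np.load('Rtb.npy')
pts=np.array([[.149-.0,y,z] for y in (-.075,.075) for z in (-.014,.014)]+[[.03,y,0] for y in(-.03,.03)])
def state():
    M=q2R(r.current_orientation()); p=np.array(r.current_ee_pos()); Q=p-PZ*M[:,2]+(pts-[.005,0,0])@(M@Rtb).T
    return p.round(3),'low',Q[:,2].min().round(3),'tip',Q[:4].mean(0).round(3)
Mh=pose(np.radians(14),np.radians(59),-1); p=(.54,-.3,.345)
j1=np.array(r.solve_ik(tcp(p,Mh),R2q(Mh))); j0=np.array(r.current_joint_pos()); print(j1.round(2))
for a in (.2,.4,.6,.8,1):
    r.movej(list(j0+a*(j1-j0))); s=state(); print(a,*s,round(r.current_clock(),2))
    if s[2]<.1: print('LOW'); break
print(r.current_grip_force(),r.current_finger_gap()*87)
c=cam('scene'); cv2.imwrite('pics/s4.png',cv2.resize(c['img'][60:300,180:420,::-1],(600,600)))
E
```

```text
[-0.3  -0.2   1.11  2.06 -0.99  0.87  0.08]
0.2 [0.47  0.199 0.249] low 0.226 tip [0.593 0.154 0.259] 21.51
0.4 [0.506 0.131 0.243] low 0.172 tip [0.59  0.034 0.214] 21.94
0.6 [0.554 0.038 0.259] low 0.151 tip [ 0.575 -0.072  0.189] 22.46
0.8 [ 0.59  -0.103  0.287] low 0.162 tip [ 0.556 -0.179  0.186] 23.08
1 [ 0.579 -0.289  0.321] low 0.2 tip [ 0.526 -0.302  0.202] 23.83
59.99829730018973 49.38407279047812
```

View pics/s4.png

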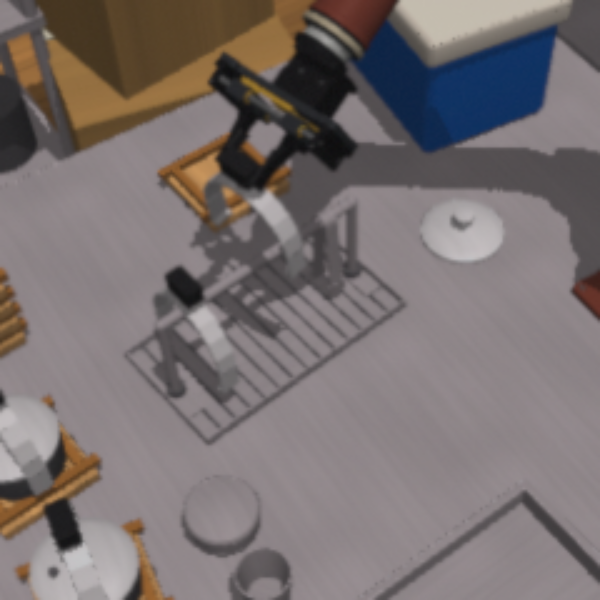

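The view shows the bow above the bar, legs straddling it, with bow2 at crop (185,285) and the tongs at (325,265) both well clear. Lowering now with force monitoring.

```bash
python3 - <<'E'
from h import *
Mh=q2R(r.current_orientation()); p=np.array([.54,-.2997,.345])
try: r.line_to(tcp([.54,-.2997,.208],Mh),max_speed=.08)
except r.PlanningError as e: print(e); raise SystemExit
r.dwell(.2); f0=np.array(r.current_force()); print(f0,r.current_clock(),r.current_joint_pos())
z=.208
while z>.188:
    z-=.0015; r.line_to(tcp([.54,-.2997,z],Mh),max_speed=.02)
    f=np.array(r.current_force())-f0
    if np.linalg.norm(f)>2.5: break
print(z,f,r.current_clock(),r.current_finger_gap()*87)
c=cam('scene'); cv2.imwrite('pics/s5.png',cv2.resize(c['img'][110:230,220:340,::-1],(600,600)))
E
```

```text
[ 0.1484402  -0.34699371 -2.43711356] 26.1833 [ 0.04808339  0.20530441  0.91838588  2.19213385 -1.49388725  1.06461804
  0.59624411]
0.19899999999999998 [-0.2674829  -0.20189338  3.32042977] 27.6833 49.58557997415395
```

View pics/s5.png

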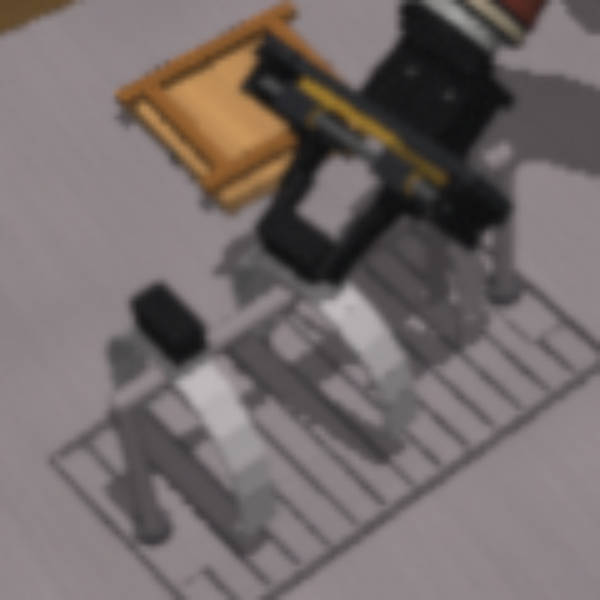

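The crown is on the bar with 3.3 N, clear of bow2 and the tongs. I'll release and lift straight up along the known-feasible path.

```bash
python3 - <<'E'
from h import *
Mh=q2R(r.current_orientation()); p=np.array(r.current_ee_pos())
r.command_gripper(.58,3); r.dwell(.4); r.command_gripper(.85); print(r.current_finger_gap(),r.current_force())
r.line_to(p+[0,0,.13],max_speed=.08); print(r.current_force(),r.current_clock())
j=np.array(r.current_joint_pos()); r.dwell(.5)
c=cam('scene'); cv2.imwrite('pics/s6.png',cv2.resize(c['img'][110:230,220:340,::-1],(600,600)))
P=cloud(c).reshape(-1,3); im=c['img'].reshape(-1,3)
d=np.array([np.cos(np.radians(8)),np.sin(np.radians(8))]); s=(P[:,:2]-[.5388,-.2998])@d; e=(P[:,:2]-[.5388,-.2998])@[-d[1],d[0]]
k=(abs(e)<.06)&(P[:,2]>.185)&(P[:,2]<.225)
for n,a,b in (('ours',-.06,.06),('bow2',.07,.16)):
    m=k&(s>a)&(s<b); print(n,m.sum(),np.median(s[m]),np.median(e[m]),np.percentile(P[m,2],97))
E
```

```text
0.8496904833848882 [-0.21178294 -0.27717531 -0.42666529]
[ 0.05279239  0.18093163 -1.02064996] 30.8583
ours 165 0.015291528392265214 0.008078871329122607 0.21884004333266913
bow2 170 0.1183756153426379 0.004646137822534409 0.21814003901262313
```

View pics/s6.png

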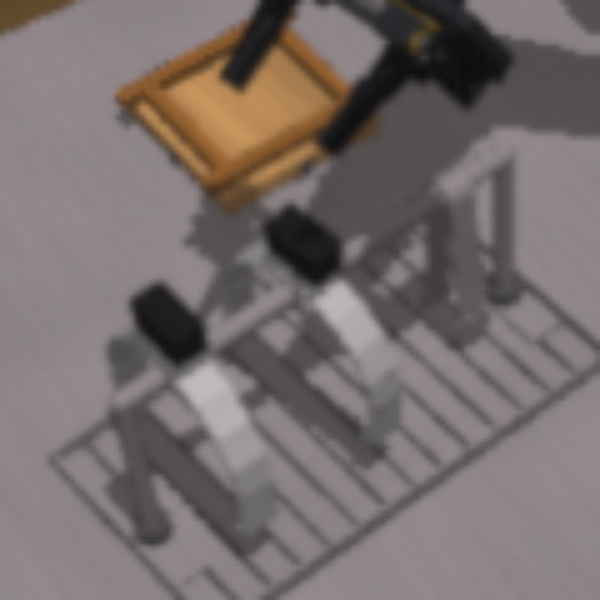

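The bow hangs on the bar at crop (305,250), upright and square, about 100 mm from bow2. The tongs at (460,250) and bow2 are undisturbed. Handing in.

```bash
python3 - <<'E'
from h import *
r.dwell(.5); print(r.sign_off(), r.current_clock())
E
```

```text
the job is handed in; nothing more can be done
the job is handed in; nothing more can be done
```

The bow hangs square over the bar, about 100 mm from the other bow and clear of the tongs, released and handed in after about 31 s; the first grasp attempt missed without moving it, and the verdict was not shown.

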